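# Clamp a brake pad in the porch vise with its star handle

### The arm

A 6-joint arm with a two-finger parallel gripper is mounted at the origin on the work surface. World frame = base frame: x ahead of the robot, y to its left, z up, the work surface at z = 0. Lengths are in m, angles in rad, forces in N, time in s.
With the tool pointing down it reaches from about 0.225 to 0.875 m from the base axis. Payload 3.4 kg.
Tool frame: the origin (TCP) lies midway between the tips of the shut fingers; the grasp point (between the pads) lies 19 mm behind it; z points along the fingers, y is the direction in which the jaws open and shut (so a half turn about z gives the same grasp; the last joint's range is limited). The gripper opens to 85 mm and grips with 20 to 120 N. Pads are 22 mm wide; open, the fingers measure 114 mm over their backs; the gripper's body (76 mm by 85 mm) begins 54 mm behind the grasp point. The pads swing forward as they close: fully open they stand 13 mm farther back than shut.
Start: joints at [1.122, 0.276, 1.505, -0, 1.361, -0.121], TCP at [0.185, 0.544, 0.231] pointing down, gripper open.
Joint ranges: [-2.89, 2.89], [-0.75, 2.08], [0.22, 2.7], [-1.18, 4.32], [0.11, 2.71], [-2.7, 2.7]. Speed limits (rad/s): [2.57, 2.57, 3.14, 3.14, 3.14, 3.14].

### API

Orientations are given as [roll, pitch, yaw] about the fixed x, y, z axes, in that order (R = Rz(yaw) Ry(pitch) Rx(roll)).
In Python, from station import r, eyes gives the robot as it stands. The module is installed in compiled form; this text tells all that it offers.
- The arm moves only by the tool apply_moves, never from a script. Its argument "targets" is one flat list of numbers, 7 for each row, row after row: the shift along the tool's x, y, z in m, then the turn, a rotation vector about the tool's x, y, z in rad, then the opening, from 0 (shut) to 1 (fully open). In form: [tx, ty, tz, rx, ry, rz, gripper, tx, ty, tz, rx, ry, rz, gripper, ...]. A call has 1 to 5 rows; each row shifts and turns the commanded pose from where the row before left it, along the tool's axes as they then stand; what a row does not reach is not made up. A row lasts 1/8 s, in which the tool goes at most 62.5 mm and 10.7 degrees, less where a joint would pass 70% of its speed; a pose out of reach is approached as far as the arm can. A call with a gripper value outside its range is refused whole. The fingers move at their own pace and stop on an object; the grip force is fixed at half the most. Time passes only in rows, so rows that do not move let the fingers close. It gives the time, the measured TCP pose, the force and the opening at its end, in the units of the state.
- r.sense(): the state, without advancing time (a new reading comes with each control period).
- eyes.snapshot(name): name is "side" or "top"; returns a dict with "frame" (420x560x3 uint8, red, green, blue), "fx", "fy", "cx", "cy" (pixels), "camera_from_world" (4x4, takes a point from world to camera coordinates). Camera axes: x right, y down, z forward; pixel columns grow to the right and rows downward; lengths in m; the calibration is good to about 2 mm. A picture is of the moment at which its call begins. There is no depth.
- r.job_done(): hands the job in, once; it reports no verdict.
The state is a dict: "clock": time; "joint_positions": joint angles; "dq": joint speeds; "effort": joint torques, N m; "ee_pos": TCP position; "eef_rot": TCP orientation; "ft_force": force on the tool from outside, world axes, zero at the start; "wrist_torque": the same for the moment, N m; "grip_width": finger opening in m.
Only numpy, scipy, OpenCV 4.12 (cv2) and the standard library are available. Lean on these libraries where they do the work, as an engineer would, in place of code of your own. Each camera call takes 0.05 s, during which the arm holds its last target. There are 200 camera calls.

### The job

Lay the salmon-pink brake pad, rubber side up, lengthwise on the bed of the little green rack vise, between the orange jaw and the steel anvil, and let go of it. Then turn the vise's five-spoked star handle clockwise, pushing spoke after spoke gently, until you feel the pad is held firmly end to end, stop well short of crushing it, and let go. Leave the other things on the shelf as they are.

Things in the scene. Friction and masses are not known exactly. Their poses are not given: they have to be found in the camera images.
- vise: Green rack vise bolted to the shelf, 420 mm long, 90 mm wide, 115 mm high. Origin at shelf level; +x runs along its length from the star handle to the anvil, +z up. The handle's upright axis is at x = -110 mm. The orange jaw, 26 mm wide, z = 32 to 52 mm, slides along the bed from the handle's end; its free face, towards the anvil, is at x = 35 mm + 7 mm per rad of the wheel joint.
- bed_mid (a point): Middle of the bed's top (vise x = 80 mm), axes as the vise's: a flat steel strip 34 mm wide, 30 mm above the shelf, without side walls, running from under the jaw to the anvil. The pad lies on it lengthwise along x.
- anvil_mark (a point): Nominal middle of the steel anvil's face towards the jaw (vise x = 125 mm), axes as the vise's. The anvil, 36 mm wide, from the bed up to 62 mm above the shelf, is adjustable: its true face stands up to 6 mm either way along x from this mark, unreported, so tightness must be felt. It does not move when pushed.
- strap_mid (a point): Middle of the top of a fixed steel strap, 16 mm wide, 6 mm thick, 232 mm long along the vise's x, bridging the star handle over its hub on posts 111 mm either side of the axis; top 115 mm above the shelf. So fingers reach between the spokes from above only on the vise's +y and -y sides, and push each spoke only part of a turn.
- wheel_hub (a point): Centre of the star handle, on its axis at the spokes' mid height, 85 mm above the shelf; axes as the vise's (it does not turn with the handle). Five level steel spokes 10 mm thick, 72 degrees apart, end in black balls 18 mm across, centred 80 mm from the axis; hub 38 mm across, 26 mm high. The housing below is 56 mm wide (y), its top 50 mm above the shelf.
- wheel (a joint): Handle turn, rad; clockwise from above is + and closes. Starts 0 to 1.25, limit 5.8; stays where left. At q, spokes point q clockwise of the vise's +x and every 72 deg on. Turns freely at 0.35 N m (5.6 N at 62 mm radius); once the pad is pinched, +0.007 N m per N of clamping, +0.49 per rad. Firm: 12-45 N, i.e. 0.44-0.66 N m; aim at 0.56 (9 N at 62 mm, 1.6 x free). Crushed above 60 N (0.77).
- pad_mid (a point): Centre of the salmon-pink brake pad, a bar 64 x 16 x 20 mm (its x, y, z), 40 g; aluminium holder below, pink rubber above (+z). The point is 10 mm above its underside. It starts flat on the shelf, rubber up.
- dish: Grey ceramic dish, 124 mm across, 24 mm high, holding two black brake pads; leave alone.
- jar: Green glass jar with metal lid, 72 mm across, 100 mm high; origin under its centre; leave alone.
- hex_set: Stainless fold-up hex key set, 95 x 30 x 18 mm, long along its x; leave alone.
- lever1: Blue plastic tire lever, about 117 x 18 x 7 mm, long along its x; leave alone.
- lever2: The other blue tire lever, same size; leave alone.
- spoke_wrench: Small three-lobed aluminium spoke wrench, about 48 mm across, 8 mm high; leave alone.
Mind the look-alikes: they are no part of the job. Of the things that look like the part that bears pad_mid, take the one that is farthest to the robot's left at the start.

How it is judged:
On the way, in this order (a step that is already met when the one before it is completed fails the run):
1. the pink pad lies on the vise's bed between jaw and anvil, let go, not yet clamped (y of pad_mid in the frame of vise between -0.009 and 0.009 m and z of pad_mid in the frame of vise between 0.034 and 0.046 m and angle between the x axis of pad_mid and the x axis of vise, either way round below 0.15 rad and angle between pad_mid's own z axis and vertical below 0.12 rad and x of pad_mid in the frame of vise between 0.06 and 0.105 m and contact force between the fingers and pad below 0.1 N and contact force between nose_c0 and pad below 5 N), for 0.2 s.
2. the star handle has been turned until the pad is held firmly (y of pad_mid in the frame of vise between -0.009 and 0.009 m and z of pad_mid in the frame of vise between 0.034 and 0.046 m and angle between the x axis of pad_mid and the x axis of vise, either way round below 0.15 rad and angle between pad_mid's own z axis and vertical below 0.12 rad and x of pad_mid in the frame of vise between 0.083 and 0.103 m and contact force between nose_c0 and pad above 12 N), for 0.2 s.
At the end, for the whole second after the job is handed in: The pink pad lies still on the vise's bed, rubber up, within 9 mm of the vise's centre line and 0.15 rad of its length, clamped end to end against the anvil by the orange jaw with 12 to 45 N, the robot clear of everything (all of step 2 and contact force between nose_c0 and pad below 45 N and linear speed of pad below 0.01 m/s); the robot touches nothing.
It fails at once if the pad is crushed: clamped with more than 60 N (contact force between nose_c0 and pad above 60 N).
It fails at once if the star handle is forced: pushed with more than 25 N (contact force between the arm and wheel above 25 N).
It fails at once if another thing on the shelf is moved more than 30 mm (distance of any of dish, jar, hex_set, lever1, lever2, spoke_wrench from where it was at the start of the episode above 0.03 m).
It also fails if it takes over 72 s, if anything falls off the work surface, if the arm or the gripper's body presses on something with over 40 N, if the wrist force passes 120 N, or if a joint passes its speed limit or range.

## Working session

There is one attempt and no reset: what is moved stays moved. The work goes in short steps, Python scripts to look and compute and a tool call to move; the robot and the scene stay as the last step left them, time stands still between calls to the robot, and variables do not carry over. Pictures are saved under pics/ and viewed, about 8 in all and at most 12, crops included, and the job is handed in when it is done.

Besides the shell and the picture viewer there is one more tool, called as a command line: name --argument value ..., lists and objects as JSON in quotes. apply_moves: Moves the arm, as the interface text tells. Its arguments: {"type":"object","properties":{"targets":{"type":"array"}},"required":["targets"]}

```bash
mkdir -p pics; python3 - <<'E'
from station import r, eyes
import cv2, numpy as np, pickle
for n in ("side","top"):
    s=eyes.snapshot(n); pickle.dump(s,open(n+"0.pkl","wb"))
    cv2.imwrite(f"pics/{n}0.png",cv2.resize(s["frame"][:,:,::-1],(800,600),interpolation=cv2.INTER_CUBIC))
    T=s["camera_from_world"]; print(n,s["fx"],s["fy"],s["cx"],s["cy"],(-T[:3,:3].T@T[:3,3]).round(3),T[2,:3].round(3))
print(r.sense())
E
```

```text
side 506.0511883387412 506.0511883387412 284.75052925297484 206.32061236397269 [0.314 0.912 0.68 ] [ 0.234 -0.819 -0.524]
top 422.565061675365 422.565061675365 270.8212878688531 210.21637750314412 [ 0.389 -0.033  1.065] [ 0.185  0.032 -0.982]
{'clock': 0.1, 'joint_positions': array([ 1.12198544e+00,  2.76535129e-01,  1.50599632e+00, -1.49380067e-05,
        1.36069016e+00, -1.20991934e-01]), 'dq': array([-0.00104852, -0.00263553, -0.00302763, -0.00116503,  0.0008202 ,
       -0.00052853]), 'effort': array([ 1.08105629e-03, -4.17697406e+01, -2.46405280e+01, -1.95489918e-05,
        5.78883963e-03,  4.59055428e-06]), 'ee_pos': array([0.1849418 , 0.54395832, 0.23052835]), 'eef_rot': array([-3.13997384e+00, -1.82112964e-04,  2.81377668e+00]), 'ft_force': array([ 0.97363408,  0.94743961, -0.24476646]), 'wrist_torque': array([ 0.09592138,  0.04831892, -0.00948799]), 'grip_width': 0.08530874042629476}
```

View pics/top0.png

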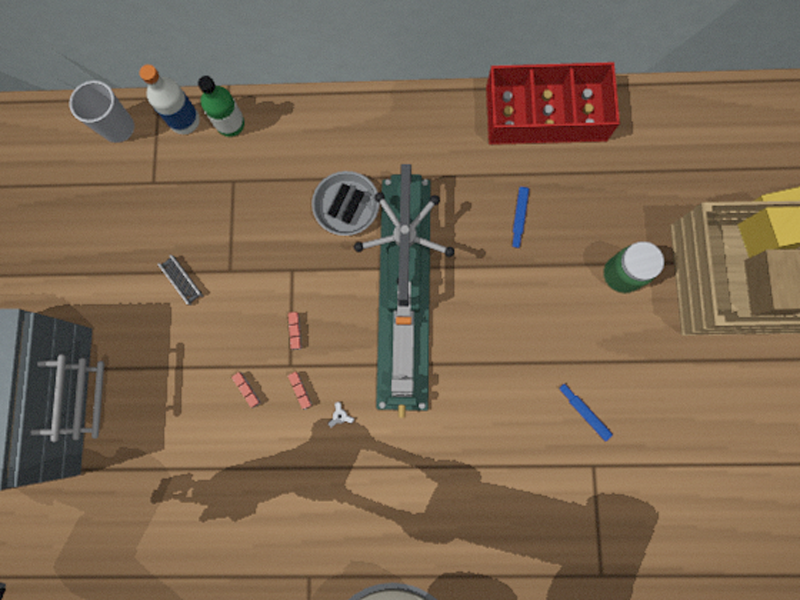

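View pics/side0.png

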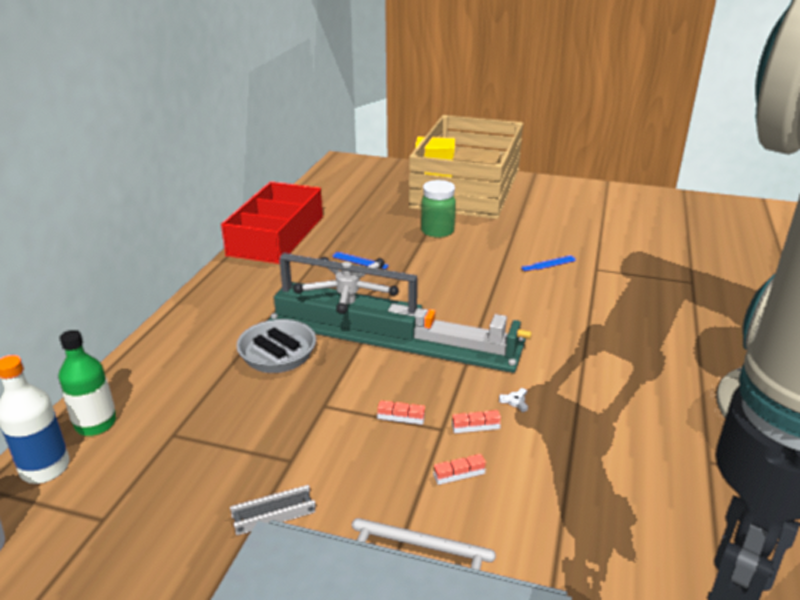

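Top view: pads at (245,389), (300,389) and (294,330). The leftmost one, (245,389), is the target. The vise runs from the handle hub at (404,230) to the anvil at (402,385), so its +x points towards the robot. Next I'll zoom in for exact pixels.

```bash
cat > h.py <<'E'
import numpy as np, cv2
def proj(s,P):
    P=np.atleast_2d(P); c=P@s["camera_from_world"][:3,:3].T+s["camera_from_world"][:3,3]
    return np.c_[s["fx"]*c[:,0]/c[:,2]+s["cx"], s["fy"]*c[:,1]/c[:,2]+s["cy"]]
def toz(s,uv,z):
    T=s["camera_from_world"]; R=T[:3,:3]; o=-R.T@T[:3,3]
    d=R.T@np.array([(uv[0]-s["cx"])/s["fx"],(uv[1]-s["cy"])/s["fy"],1]); return o+d*(z-o[2])/d[2]
E
python3 - <<'E'
import pickle; from h import *
t=pickle.load(open("top0.pkl","rb")); s=pickle.load(open("side0.pkl","rb"))
a=cv2.resize(t["frame"][110:295,240:325],None,fx=3.2,fy=3.2,interpolation=cv2.INTER_CUBIC)
b=cv2.resize(s["frame"][170:270,185:375],None,fx=2.7,fy=2.7,interpolation=cv2.INTER_CUBIC)
c=np.zeros((600,800,3),np.uint8); c[:a.shape[0],:a.shape[1]]=a; c[:b.shape[0],280:280+b.shape[1]]=b
cv2.imwrite("pics/z.png",c[:,:,::-1])
for n,i,z in (("top",t,.02),("side",s,.015)):
    h=cv2.cvtColor(i["frame"],cv2.COLOR_RGB2HSV)
    m=(((h[...,0]<8)|(h[...,0]>174))&(h[...,1]>90)&(h[...,1]<190)&(h[...,2]>120)).astype(np.uint8)
    m=cv2.morphologyEx(m,cv2.MORPH_CLOSE,np.ones((3,3)))
    k,l,st,ce=cv2.connectedComponentsWithStats(m)
    for j in range(1,k):
        if st[j,4]>60:
            ys,xs=np.where(l==j); (c0,sz,ang)=cv2.minAreaRect(np.c_[xs,ys].astype(np.float32))
            w=np.array([toz(i,p,z)[:2] for p in np.c_[xs,ys]]); cv=np.linalg.eigh(np.cov(w.T))
            print(n,st[j,4],ce[j].round(1),w.mean(0).round(4),"yaw",np.arctan2(*cv[1][::-1,1]).round(3),(np.sqrt(12*cv[0])).round(3))
E
```

```text
top 1378 [385.7  72.6] [ 0.953  -0.3086] yaw 1.609 [0.102 0.234]
top 176 [205.5 230.8] [0.5364 0.1648] yaw -3.053 [0.017 0.065]
top 169 [171.3 272.6] [0.4335 0.2478] yaw -2.542 [0.016 0.065]
top 172 [209.1 272.9] [0.4319 0.154 ] yaw -2.709 [0.017 0.064]
side 100 [174.7 144.3] [ 1.0445 -0.3912] yaw 1.614 [0.085 0.403]
side 289 [280.6 286.4] [0.5355 0.1679] yaw -3.061 [0.027 0.065]
side 291 [333.1 292.9] [0.4309 0.1575] yaw -2.698 [0.026 0.066]
side 341 [321.4 326.1] [0.4334 0.2516] yaw -2.518 [0.023 0.066]
```

View pics/z.png

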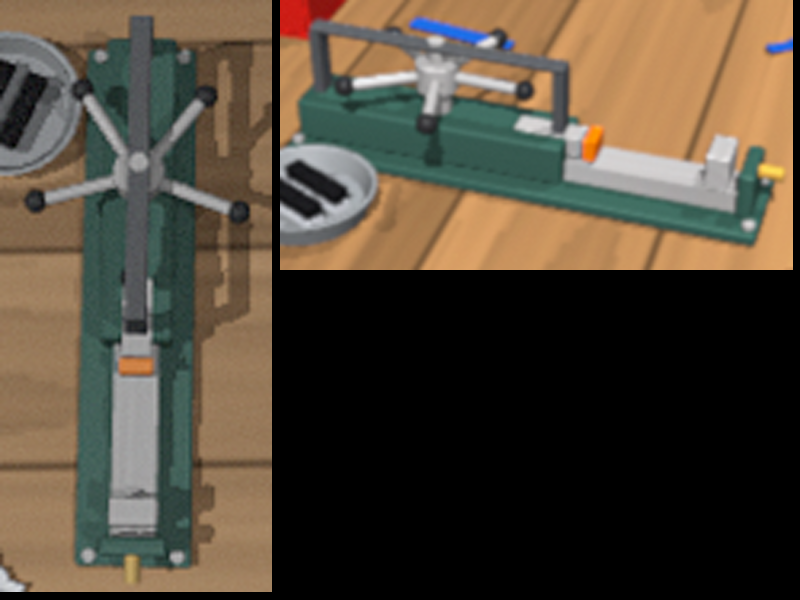

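```bash
cat > fit.py <<'E'
import pickle; from h import *
from scipy.optimize import least_squares
t=pickle.load(open("top0.pkl","rb")); s=pickle.load(open("side0.pkl","rb"))
T=lambda u,v:np.array([240+u/3.2-.4,110+v/3.2-.4]); S=lambda u,v:np.array([185+(u-280)/2.7-.4,170+v/2.7-.4])
balls=[(t,T(82,89),3),(t,T(206,96),2),(t,T(239,211),1),(t,T(36,201),4),(s,S(345,85),3),(s,S(428,123),4),(s,S(524,90),0),(s,S(498,40),1)]
ctr=[(t,T(141,16),.115),(t,T(135.5,325),.115),(t,T(136.5,374),.052),(t,T(133,498),.062),(s,S(593,128),.052),(s,S(723,138),.062)]
def W(p,v):
    c,n=np.cos(p[2]),np.sin(p[2]); return np.array([p[0]+c*v[0]-n*v[1],p[1]+n*v[0]+c*v[1],v[2]])
def res(p):
    o=[]
    for i,uv,k in balls:
        a=-p[3]-k*2*np.pi/5; o+=list(proj(i,W(p,(-.11+.08*np.cos(a),.08*np.sin(a),.085)))[0]-uv)
    for j,(i,uv,z) in enumerate(ctr[:4]): o+=list(proj(i,W(p,(p[4+j],0,z)))[0]-uv)
    return np.array(o)
best=min((least_squares(res,[.58,0,np.pi,q,-.22,0,.04,.125]) for q in (-.2,0,.2,.6,1.0)),key=lambda f:f.cost)
print(best.x.round(4),best.fun.round(1)); p=best.x
print("jaw expected",.035+.007*p[3],.035+.007*(p[3]+1.2566))
for n,v in (("bed80",(.08,0,.03)),("hub",(-.11,0,.085)),("anvil",(.125,0,.03))): print(n,W(p,v).round(4))
E
python3 fit.py
```

```text
[ 0.5804 -0.0353  3.0664 -1.9163 -0.2189  0.0152  0.0411  0.1349] [ -8.7  14.7 -36.7  48.6  -7.5  13.7  37.7 -41.3  10.7   7.1 -27.7 -26.9
 -29.5 -25.5  10.4   4.4   6.7   0.4   2.6   0.2   1.8   0.1   0.5   0. ]
jaw expected 0.02158617205898221 0.03038237205898221
bed80 [ 0.5006 -0.0293  0.03  ]
hub [ 0.6901 -0.0436  0.085 ]
anvil [ 0.4557 -0.0259  0.03  ]
```

```bash
sed -i 's/o+=list(proj(i,W(p,(-.11/k=(5-k)%5; a=-p[3]-k*2*np.pi\/5; &/' fit.py; python3 fit.py
```

```text
[ 0.5759 -0.0286  3.109   0.0405 -0.2243  0.0103  0.0362  0.13  ] [ 0.   0.5 -0.2  0.1 -0.1  0.4 -0.1  0.2 -0.3  0.  -0.6 -0.2  0.1 -0.2
 -0.1 -1.1  0.   0.   0.1  0.  -0.2 -0.   0.1  0. ]
jaw expected 0.0352831764198077 0.044079376419807706
bed80 [ 0.4959 -0.026   0.03  ]
hub [ 0.6858 -0.0322  0.085 ]
anvil [ 0.451  -0.0245  0.03  ]
```

```bash
cat >> h.py <<'E'
V=(0.5759,-0.0286,3.109)
def vw(x,y): c,n=np.cos(V[2]),np.sin(V[2]); return V[0]+c*x-n*y, V[1]+n*x+c*y
def plan(start,wps):
    """start=(x,y,z,psi), wps=[(x,y,z,psi,nrows,grip)] tool down; prints rows"""
    p=np.array(start,float)
    for w in wps:
        d=(np.array(w[:4])-p)/w[4]; out=[]
        for _ in range(w[4]):
            c,n=np.cos(p[3]),np.sin(p[3])
            out.append([round(float(v),4) for v in (c*d[0]+n*d[1], n*d[0]-c*d[1], -d[2])]+[0,0,round(float(-d[3]),3),w[5]]); p=p+d
        print(*out,sep="\n"); print()
def state(r):
    s=r.sense(); return (*s["ee_pos"], s["eef_rot"][2])
E
python3 - <<'E'
from h import *; from station import r
s=state(r); print(s)
plan(s,[(.4335,.249,.10,3.753,8,.55),(.4335,.249,.003,3.753,4,.55)])
E
```

```text
(np.float64(0.18494179819680714), np.float64(0.5439583203738475), np.float64(0.2305283474808034), np.float64(2.8137766807961637))
[-0.0413, -0.0249, 0.0163, 0, 0, -0.117, 0.55]
[-0.0381, -0.0296, 0.0163, 0, 0, -0.117, 0.55]
[-0.0344, -0.0338, 0.0163, 0, 0, -0.117, 0.55]
[-0.0302, -0.0376, 0.0163, 0, 0, -0.117, 0.55]
[-0.0255, -0.0409, 0.0163, 0, 0, -0.117, 0.55]
[-0.0206, -0.0436, 0.0163, 0, 0, -0.117, 0.55]
[-0.0153, -0.0457, 0.0163, 0, 0, -0.117, 0.55]
[-0.0099, -0.0472, 0.0163, 0, 0, -0.117, 0.55]

[-0.0, 0.0, 0.0242, 0, 0, 0.0, 0.55]
[-0.0, 0.0, 0.0242, 0, 0, 0.0, 0.55]
[-0.0, 0.0, 0.0242, 0, 0, 0.0, 0.55]
[-0.0, 0.0, 0.0242, 0, 0, 0.0, 0.55]
```

apply_moves --targets '[-0.0413,-0.0249,0.0163,0,0,-0.117,0.55,-0.0381,-0.0296,0.0163,0,0,-0.117,0.55,-0.0344,-0.0338,0.0163,0,0,-0.117,0.55,-0.0302,-0.0376,0.0163,0,0,-0.117,0.55]'

```text
clock: 0.6
ee_pos: [0.31, 0.3955, 0.1654]
eef_rot: [-3.141, -0.0, -2.997]
ft_force: [1.1, 0.0, -0.1]
grip_width: 0.047
```

apply_moves --targets '[-0.0255,-0.0409,0.0163,0,0,-0.117,0.55,-0.0206,-0.0436,0.0163,0,0,-0.117,0.55,-0.0153,-0.0457,0.0163,0,0,-0.117,0.55,-0.0099,-0.0472,0.0163,0,0,-0.117,0.55,0,0,0,0,0,0,0.55]'

```text
clock: 1.23
ee_pos: [0.4344, 0.2465, 0.0995]
eef_rot: [-3.141, -0.003, -2.538]
ft_force: [0.2, -0.6, -0.3]
grip_width: 0.047
```

apply_moves --targets '[-0.0006,0.0026,0.034,0,0,0,0.55,0,0,0.034,0,0,0,0.55,0,0,0.0285,0,0,0,0.55,0,0,0,0,0,0,0.55]'

```text
clock: 1.72
ee_pos: [0.43, 0.2516, 0.0029]
eef_rot: [3.14, -0.005, -2.533]
ft_force: [-0.4, 0.2, 0.5]
grip_width: 0.0468
```

apply_moves --targets '[0,0,0,0,0,0,0,0,0,0,0,0,0,0,0,0,0,0,0,0,0,0,0,0,0,0,0,0]'

```text
clock: 2.22
ee_pos: [0.4334, 0.2523, 0.006]
eef_rot: [-3.141, 0.003, -2.534]
ft_force: [-0.8, 1.2, 7.0]
grip_width: 0.0142
```

```bash
python3 - <<'E'
from h import *; from station import r,eyes
s=state(r); print(s); x,y=vw(.08,0); 
plan(s,[(s[0],s[1],.10,s[3],3,0)]); 
plan((s[0],s[1],.10,s[3]),[(x,y,.10,V[2]-2*np.pi,7,0)])
s=eyes.snapshot("side"); cv2.imwrite("pics/g.png",cv2.resize(s["frame"][200:420,180:470,::-1],(725,550),interpolation=cv2.INTER_CUBIC))
E
```

```text
(np.float64(0.4334365634040191), np.float64(0.25232972982837937), np.float64(0.005982749022030061), np.float64(-2.5337187806275234))
[-0.0, 0.0, -0.0313, 0, 0, -0.0, 0]
[-0.0, 0.0, -0.0313, 0, 0, -0.0, 0]
[-0.0, 0.0, -0.0313, 0, 0, -0.0, 0]

[0.0154, -0.0377, -0.0, 0, 0, 0.091, 0]
[0.0119, -0.039, -0.0, 0, 0, 0.091, 0]
[0.0083, -0.0399, -0.0, 0, 0, 0.091, 0]
[0.0046, -0.0405, -0.0, 0, 0, 0.091, 0]
[0.0009, -0.0407, -0.0, 0, 0, 0.091, 0]
[-0.0029, -0.0406, -0.0, 0, 0, 0.091, 0]
[-0.0066, -0.0402, -0.0, 0, 0, 0.091, 0]
```

View pics/g.png

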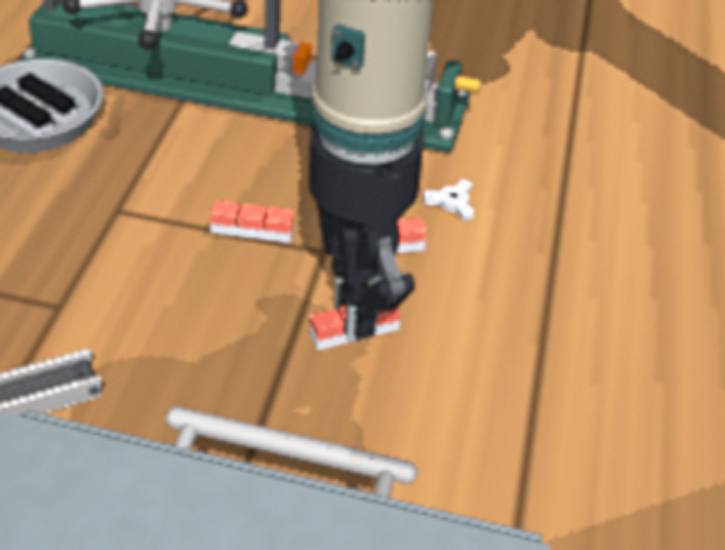

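The gripper holds the leftmost pad about its middle. The fingers are at (365,315) in the crop, and the opening reads 14 mm. Lifting and carrying it over.

apply_moves --targets '[0,0,-0.015,0,0,0,0,0,0,-0.04,0,0,0,0,0,0,-0.04,0,0,0,0,0.0154,-0.0377,0,0,0,0.091,0,0.0119,-0.039,0,0,0,0.091,0]'

```text
clock: 2.9
ee_pos: [0.4508, 0.1716, 0.1007]
eef_rot: [-3.141, 0.003, -2.717]
ft_force: [-0.8, 1.0, 0.1]
grip_width: 0.0141
```

apply_moves --targets '[0.0083,-0.0399,0,0,0,0.091,0,0.0046,-0.0405,0,0,0,0.091,0,0.0009,-0.0407,0,0,0,0.091,0,-0.0029,-0.0406,0,0,0,0.091,0,-0.0066,-0.0402,0,0,0,0.091,0]'

```text
clock: 3.52
ee_pos: [0.4955, -0.0279, 0.0999]
eef_rot: [-3.142, 0.001, 3.109]
ft_force: [0.6, 0.9, -0.3]
grip_width: 0.0146
```

apply_moves --targets '[0,0,0,0,0,0,0,0,0,0,0,0,0,0]'

```text
clock: 3.78
ee_pos: [0.4948, -0.0263, 0.0995]
eef_rot: [3.141, -0.0, 3.112]
ft_force: [0.2, -0.3, -0.2]
grip_width: 0.0141
```

```bash
python3 - <<'E'
from h import *; from station import r,eyes
s=state(r); print(s,r.sense()["grip_width"]); x,y=vw(.08,0); print(x,y)
plan(s,[(x,y,.06,V[2]-2*np.pi,3,0)]); 
i=eyes.snapshot("side"); cv2.imwrite("pics/h.png",cv2.resize(i["frame"][130:350,180:470,::-1],(725,550),interpolation=cv2.INTER_CUBIC))
E
```

```text
(np.float64(0.4948185875123565), np.float64(-0.02631499601806067), np.float64(0.09953664023461248), np.float64(3.112422161922096)) 0.014081491306535602
0.4959424874813839 -0.0259930493224161
[-0.0004, 0.0001, 0.0132, 0, 0, 2.096, 0]
[0.0003, 0.0003, 0.0132, 0, 0, 2.096, 0]
[0.0001, -0.0004, 0.0132, 0, 0, 2.096, 0]
```

View pics/h.png

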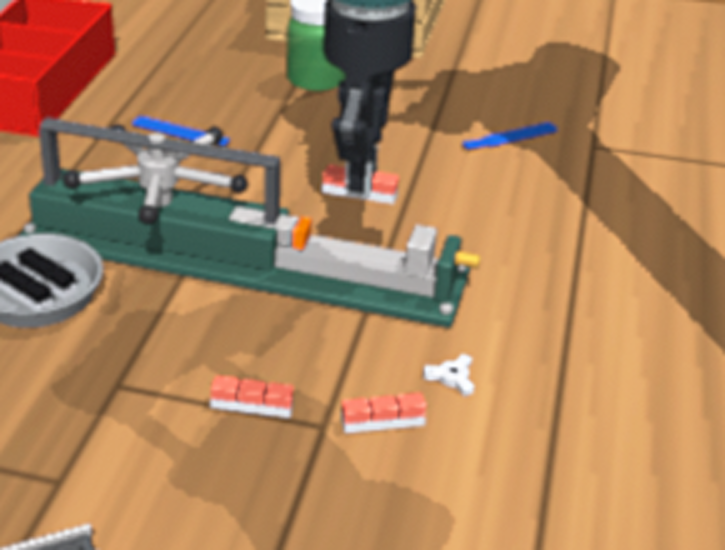

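The pad hangs level above the bed at (360,185), in line with the vise. Lowering it now.

apply_moves --targets '[-0.0005,0,0.025,0,0,0,0,0,0,0.025,0,0,0,0,0,0,0.008,0,0,0,0,0,0,0.003,0,0,0,0,0,0,0,0,0,0,0]'

```text
clock: 4.45
ee_pos: [0.4962, -0.0263, 0.0389]
eef_rot: [-3.142, 0.001, 3.113]
ft_force: [0.3, -0.1, 0.6]
grip_width: 0.0145
```

apply_moves --targets '[0,0,0.0015,0,0,0,0,0,0,0,0,0,0,0]'

```text
clock: 4.7
ee_pos: [0.496, -0.0266, 0.0373]
eef_rot: [-3.142, 0.001, 3.113]
ft_force: [0.4, -0.7, -1.4]
grip_width: 0.0143
```

apply_moves --targets '[0,0,0.0015,0,0,0,0,0,0,0,0,0,0,0]'

```text
clock: 4.95
ee_pos: [0.496, -0.0267, 0.036]
eef_rot: [-3.142, 0.001, 3.113]
ft_force: [-0.0, 0.0, 4.4]
grip_width: 0.0145
```

apply_moves --targets '[0,0,-0.0005,0,0,0,0.5,0,0,0,0,0,0,0.5,0,0,0,0,0,0,0.5,0,0,0,0,0,0,0.5]'

```text
clock: 5.45
ee_pos: [0.4957, -0.0265, 0.0358]
eef_rot: [3.141, -0.0, 3.113]
ft_force: [-0.2, -0.3, -0.2]
grip_width: 0.0427
```

apply_moves --targets '[0,0,-0.02,0,0,0,0.5,0,0,-0.04,0,0,0,0.5,0,0,-0.055,0,0,0,0,0,0,0,0,0,0,0,0,0,0,0,0,0,0]'

```text
clock: 6.08
ee_pos: [0.4952, -0.0265, 0.1505]
eef_rot: [3.141, -0.001, 3.113]
ft_force: [-0.4, -0.4, 0.4]
grip_width: -0.0002
```

```bash
python3 - <<'E'
from h import *; from station import r,eyes
s=state(r); print(s)
def fw(th,rad=.0545):
    a=np.radians(th); x,y=vw(-.11+rad*np.cos(a),rad*np.sin(a)); return x,y,V[2]+a-np.pi/2 
for th in (95,): print(th,fw(th))
x,y,_=fw(95)
i=eyes.snapshot("side"); t=eyes.snapshot("top")
h=cv2.cvtColor(i["frame"],cv2.COLOR_RGB2HSV)
m=(((h[...,0]<8)|(h[...,0]>174))&(h[...,1]>90)&(h[...,1]<190)&(h[...,2]>120)).astype(np.uint8)
m[:, :]=cv2.morphologyEx(m,cv2.MORPH_CLOSE,np.ones((3,3)))
k,l,st,ce=cv2.connectedComponentsWithStats(m)
for j in range(1,k):
    if st[j,4]>60: print(st[j],ce[j].round(1),toz(i,ce[j],.045).round(4))
print("expect",vw(.08,0))
c=np.zeros((560,800,3),np.uint8); c[:,:280]=cv2.resize(t["frame"][115:295,240:330],(280,560),interpolation=cv2.INTER_CUBIC)
c[:320,290:]=cv2.resize(i["frame"][150:270,185:376],(510,320),interpolation=cv2.INTER_CUBIC)
cv2.imwrite("pics/p.png",c[:,:,::-1])
E
```

```text
(np.float64(0.49515035614614655), np.float64(-0.026460740032339482), np.float64(0.1504822796433103), np.float64(3.1128171336381216))
95 (np.float64(0.688819818015594), np.float64(-0.0866031210786932), np.float64(3.1962664625997164))
[155 127  63  53 108] [177.3 143.6] [ 1.0061 -0.3324  0.045 ]
[308 220  30  12 209] [322.3 225.2] [ 0.4947 -0.026   0.045 ]
[264 281  33  12 288] [280.5 286.4] [0.5255 0.2015 0.045 ]
[317 287  33  12 286] [332.9 292.9] [0.426  0.1917 0.045 ]
expect (np.float64(0.4959424874813839), np.float64(-0.0259930493224161))
```

View pics/p.png

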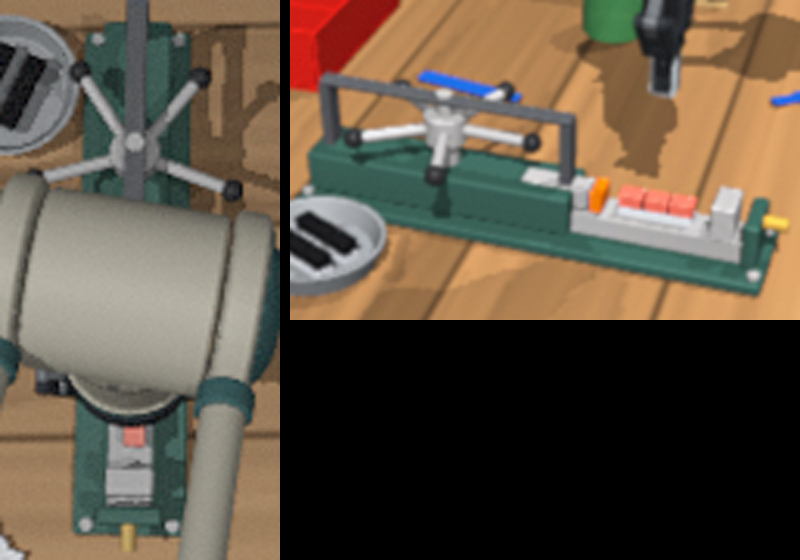

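The pad lies on the bed between jaw and anvil, rubber up. At (0.4947,-0.026) it is within about 1.5 mm of the plan, and the fingers are clear. Next, the handle.

```bash
cat >> h.py <<'E'
def fw(th,rad=.0545):
    a=np.radians(th); x,y=vw(-.11+rad*np.cos(a),rad*np.sin(a)); return x,y,V[2]+a-np.pi/2
def polar(r):
    """finger in the vise's hub frame, and wheel torque from the wrist readings"""
    s=r.sense(); c,n=np.cos(V[2]),np.sin(V[2]); d=s["ee_pos"][:2]-np.array(vw(-.11,0)); R=np.array([[c,n],[-n,c]])
    v=R@d; F=s["ft_force"]; t=-(d[0]*F[1]-d[1]*F[0]); m=-s["wrist_torque"][2]
    print("t",round(s["clock"],2),"rad",np.hypot(*v).round(4),"th",np.degrees(np.arctan2(v[1],v[0])).round(1),"psi_th",(np.degrees((s["eef_rot"][2]-V[2])%(2*np.pi))+90).round(1),"z",s["ee_pos"][2].round(4),"F",F.round(1),"rxF",t.round(3),"m",m.round(3))
E
python3 - <<'E'
from h import *; from station import r
s=state(r); x,y,p=fw(95); plan(s,[(x,y,.135,p,5,0),(x,y,.068,p,3,0)])
E
```

```text
[-0.0392, -0.0109, 0.0029, 0, 0, -0.017, 0]
[-0.039, -0.0116, 0.0029, 0, 0, -0.017, 0]
[-0.0388, -0.0122, 0.0029, 0, 0, -0.017, 0]
[-0.0386, -0.0129, 0.0029, 0, 0, -0.017, 0]
[-0.0384, -0.0135, 0.0029, 0, 0, -0.017, 0]

[0.0, 0.0, 0.0223, 0, 0, 0.0, 0]
[0.0, 0.0, 0.0223, 0, 0, 0.0, 0]
[0.0, 0.0, 0.0223, 0, 0, 0.0, 0]
```

apply_moves --targets '[-0.0392,-0.0109,0,0,0,-0.017,0,-0.039,-0.0116,0,0,0,-0.017,0,-0.0388,-0.0122,0,0,0,-0.017,0,-0.0386,-0.0129,0,0,0,-0.017,0,-0.0384,-0.0135,0,0,0,-0.017,0]'

```text
clock: 6.8
ee_pos: [0.6904, -0.0869, 0.1484]
eef_rot: [3.14, -0.004, -3.085]
ft_force: [0.3, 0.2, -0.1]
grip_width: -0.0
```

apply_moves --targets '[0,0,0.0145,0,0,0,0,0,0,0,0,0,0,0]'

```text
clock: 7.05
ee_pos: [0.6874, -0.0861, 0.1326]
eef_rot: [3.139, -0.008, -3.086]
ft_force: [-0.7, 0.6, 0.3]
grip_width: 0.0002
```

```bash
python3 - <<'E'
from h import *; from station import r,eyes
polar(r); t=eyes.snapshot("side"); cv2.imwrite("pics/q.png",cv2.resize(t["frame"][100:290,150:380,::-1],(690,570),interpolation=cv2.INTER_CUBIC))
E
```

```text
t 7.05 rad 0.0539 th 93.5 psi_th 95.1 z 0.1326 F [-0.7  0.6  0.3] rxF 0.036 m 0.036
```

View pics/q.png

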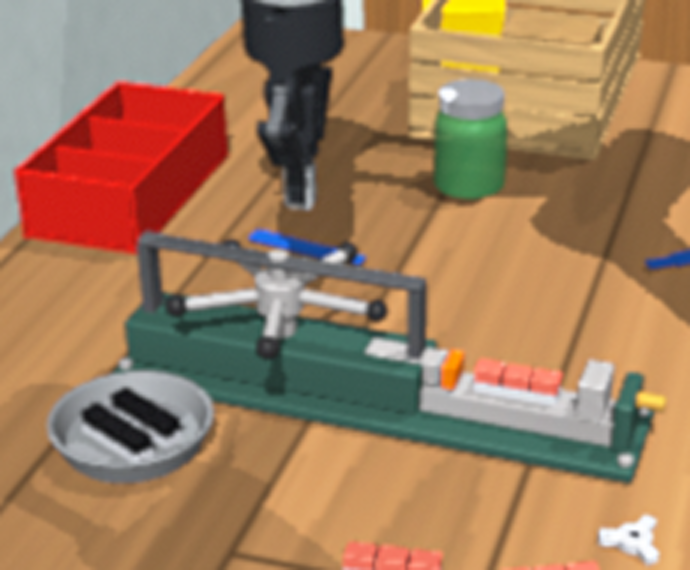

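The closed fingers hang at (298,200), above the gap between the two far spokes at (232,245) and (345,250), clear of the strap. Going down.

apply_moves --targets '[0,0,0.02,0,0,0,0,0,0,0.02,0,0,0,0,0,0,0.023,0,0,0,0,0,0,0,0,0,0,0]'

```text
clock: 7.6
ee_pos: [0.6875, -0.0859, 0.0718]
eef_rot: [3.14, -0.005, -3.085]
ft_force: [0.2, 0.2, -0.7]
grip_width: -0.0001
```

apply_moves --targets '[0.0052,0.0002,0,0,0,0.095,0,0.0052,0.0002,0,0,0,0.095,0,0.0052,0.0002,0,0,0,0.095,0]'

```text
clock: 7.98
ee_pos: [0.6781, -0.0869, 0.0755]
eef_rot: [-3.141, 0.01, 2.91]
ft_force: [6.8, -2.8, -4.5]
grip_width: -0.0001
```

```bash
python3 -c "
from h import *; from station import r; polar(r)"
```

```text
t 7.97 rad 0.0552 th 83.8 psi_th 438.6 z 0.0755 F [ 6.8 -2.8 -4.5] rxF -0.394 m 0.038
```

Contact. The wheel torque from the wrist readings is 0.394 - 0.038 = 0.356 N m, which matches the free 0.35. Continuing the first stroke.

apply_moves --targets '[0.0068,0.0004,0,0,0,0.125,0,0.0068,0.0004,0,0,0,0.125,0,0.0068,0.0004,0,0,0,0.125,0,0.0068,0.0004,0,0,0,0.125,0,0.005,0.0004,0,0,0,0.09,0]'

```text
clock: 8.6
ee_pos: [0.6483, -0.0727, 0.0753]
eef_rot: [-3.14, 0.008, 2.321]
ft_force: [1.6, -7.2, -1.4]
grip_width: 0.0001
```

```bash
python3 -c "
from h import *; from station import r; polar(r)"
```

```text
t 8.6 rad 0.0553 th 49.1 psi_th 404.8 z 0.0753 F [ 1.6 -7.2 -1.4] rxF -0.336 m -0.003
```

apply_moves --targets '[-0.004,0,0,0,0,0,0,0,0,-0.018,0,0,0,0,0,0,-0.022,0,0,0,0,-0.0082,0.0006,0,0,0,-0.151,0,-0.0082,0.0006,0,0,0,-0.151,0]'

```text
clock: 9.22
ee_pos: [0.6636, -0.0823, 0.116]
eef_rot: [3.14, 0.003, 2.631]
ft_force: [0.4, 0.0, -0.4]
grip_width: -0.0002
```

apply_moves --targets '[-0.0082,0.0006,0,0,0,-0.151,0,-0.0082,0.0006,0,0,0,-0.151,0,-0.0082,0.0006,0,0,0,-0.151,0,-0.0082,0.0006,0,0,0,-0.151,0,-0.0082,0.0006,0,0,0,-0.151,0]'

```text
clock: 9.85
ee_pos: [0.7033, -0.0879, 0.1154]
eef_rot: [-3.142, 0.002, -2.898]
ft_force: [0.5, 0.1, -0.1]
grip_width: -0.0001
```

apply_moves --targets '[-0.0082,0.0006,0,0,0,-0.151,0,-0.006,0.0004,0,0,0,-0.11,0,0,0,0,0,0,0,0,0,0,0,0,0,0,0]'

```text
clock: 10.35
ee_pos: [0.7157, -0.083, 0.1144]
eef_rot: [-3.141, 0.001, -2.644]
ft_force: [-0.1, -0.3, -0.6]
grip_width: 0.0001
```

```bash
python3 - <<'E'
from h import *; from station import r
polar(r); s=state(r); x,y,p=fw(127); p=(p-s[3]+np.pi)%(2*np.pi)-np.pi+s[3]; plan(s,[(x,y,.072,p,1,0)])
E
```

```text
t 10.35 rad 0.0589 th 122.3 psi_th 120.4 z 0.1144 F [-0.1 -0.3 -0.6] rxF 0.016 m 0.011
[-0.0043, 0.0047, 0.0424, 0, 0, -0.115, 0]
```

apply_moves --targets '[-0.0043,0.0047,0,0,0,-0.115,0,0,0,0.02,0,0,0,0,0,0,0.0225,0,0,0,0,0,0,0,0,0,0,0]'

```text
clock: 10.85
ee_pos: [0.7154, -0.0767, 0.0692]
eef_rot: [3.138, -0.003, -2.528]
ft_force: [-1.1, -0.8, -0.5]
grip_width: 0.0004
```

apply_moves --targets '[0.0044,0.0002,0,0,0,0.08,0,0.0044,0.0002,0,0,0,0.08,0,0.006,0.0003,0,0,0,0.11,0,0.0082,0.0006,0,0,0,0.15,0,0.0082,0.0006,0,0,0,0.15,0]'

```text
clock: 11.48
ee_pos: [0.6921, -0.0878, 0.0726]
eef_rot: [-3.14, 0.01, -3.103]
ft_force: [7.5, -0.8, -4.6]
grip_width: -0.0003
```

```bash
python3 -c "
from h import *; from station import r; polar(r)"
```

```text
t 11.47 rad 0.0559 th 98.3 psi_th 94.1 z 0.0726 F [ 7.5 -0.8 -4.6] rxF -0.413 m 0.023
```

apply_moves --targets '[0.0082,0.0006,0,0,0,0.15,0,0.0082,0.0006,0,0,0,0.15,0,0.0082,0.0006,0,0,0,0.15,0,0.0082,0.0006,0,0,0,0.15,0,0.0082,0.0006,0,0,0,0.15,0]'

```text
clock: 12.1
ee_pos: [0.6524, -0.0772, 0.0726]
eef_rot: [-3.141, 0.008, 2.431]
ft_force: [2.6, -6.6, -3.5]
grip_width: -0.0001
```

apply_moves --targets '[0.0027,0.0001,0,0,0,0.05,0,0,0,0,0,0,0,0]'

```text
clock: 12.35
ee_pos: [0.6497, -0.0749, 0.0725]
eef_rot: [-3.141, 0.006, 2.385]
ft_force: [1.8, -5.3, -3.0]
grip_width: -0.0001
```

```bash
python3 -c "
from h import *; from station import r; polar(r)"
```

```text
t 12.35 rad 0.0559 th 51.6 psi_th 408.5 z 0.0725 F [ 1.8 -5.3 -3. ] rxF -0.267 m 0.035
```

apply_moves --targets '[-0.004,0,0,0,0,0,0,0,0,-0.02,0,0,0,0,0,0,-0.024,0,0,0,0,-0.0082,0.0006,0,0,0,-0.151,0,-0.0082,0.0006,0,0,0,-0.151,0]'

```text
clock: 12.98
ee_pos: [0.6651, -0.0841, 0.1166]
eef_rot: [3.14, 0.002, 2.692]
ft_force: [0.0, 0.9, -0.5]
grip_width: -0.0001
```

apply_moves --targets '[-0.0082,0.0006,0,0,0,-0.151,0,-0.0082,0.0006,0,0,0,-0.151,0,-0.0082,0.0006,0,0,0,-0.151,0,-0.0082,0.0006,0,0,0,-0.151,0,-0.0082,0.0006,0,0,0,-0.151,0]'

```text
clock: 13.6
ee_pos: [0.705, -0.0871, 0.1159]
eef_rot: [3.141, 0.001, -2.836]
ft_force: [0.9, -0.5, -0.3]
grip_width: -0.0003
```

apply_moves --targets '[-0.0082,0.0026,0,0,0,-0.151,0,-0.0065,0.0024,0,0,0,-0.15,0,0,0,0,0,0,0,0,0,0,0,0,0,0,0]'

```text
clock: 14.1
ee_pos: [0.7162, -0.0775, 0.1154]
eef_rot: [-3.142, 0.0, -2.542]
ft_force: [-0.9, 0.0, 0.2]
grip_width: -0.0001
```

```bash
cat > c.py <<'E'
import sys; from h import *; from station import r
polar(r); s=state(r); x,y,p=fw(float(sys.argv[1])); p=(p-s[3]+np.pi)%(2*np.pi)-np.pi+s[3]; plan(s,[(x,y,.072,p,1,0)])
E
python3 c.py 127
```

```text
t 14.1 rad 0.0545 th 125.7 psi_th 126.2 z 0.1154 F [-0.9  0.   0.2] rxF 0.042 m -0.036
[-0.0012, 0.0, 0.0434, 0, 0, -0.013, 0]
```

apply_moves --targets '[-0.0026,0,0,0,0,-0.03,0,0,0,0.02,0,0,0,0,0,0,0.0225,0,0,0,0,0,0,0,0,0,0,0]'

```text
clock: 14.6
ee_pos: [0.7175, -0.0758, 0.0706]
eef_rot: [3.139, -0.002, -2.51]
ft_force: [0.8, 0.6, -0.3]
grip_width: 0.0
```

apply_moves --targets '[0.0044,0.0002,0,0,0,0.08,0,0.0044,0.0002,0,0,0,0.08,0,0.006,0.0003,0,0,0,0.11,0,0.0082,0.0006,0,0,0,0.15,0,0.0082,0.0006,0,0,0,0.15,0]'

```text
clock: 15.22
ee_pos: [0.6935, -0.0875, 0.0739]
eef_rot: [-3.139, 0.009, -3.085]
ft_force: [7.1, -1.4, -4.2]
grip_width: 0.0
```

```bash
python3 -c "
from h import *; from station import r; polar(r)"
```

```text
t 15.22 rad 0.0559 th 99.8 psi_th 95.1 z 0.0739 F [ 7.1 -1.4 -4.2] rxF -0.383 m 0.005
```

apply_moves --targets '[0.0082,0.0006,0,0,0,0.15,0,0.0082,0.0006,0,0,0,0.15,0]'

```text
clock: 15.48
ee_pos: [0.6769, -0.0872, 0.074]
eef_rot: [-3.14, 0.01, 2.899]
ft_force: [6.8, -3.5, -5.1]
grip_width: -0.0002
```

```bash
python3 -c "
from h import *; from station import r; polar(r)"
```

```text
t 15.47 rad 0.0558 th 82.7 psi_th 438.0 z 0.074 F [ 6.8 -3.5 -5.1] rxF -0.405 m 0.032
```

apply_moves --targets '[0.0082,0.0006,0,0,0,0.15,0,0.0082,0.0006,0,0,0,0.15,0]'

```text
clock: 15.72
ee_pos: [0.6608, -0.0821, 0.0739]
eef_rot: [-3.141, 0.009, 2.599]
ft_force: [4.0, -6.2, -3.3]
grip_width: 0.0002
```

```bash
python3 -c "
from h import *; from station import r; polar(r)"
```

```text
t 15.72 rad 0.0558 th 65.2 psi_th 420.8 z 0.0739 F [ 4.  -6.2 -3.3] rxF -0.354 m -0.001
```

apply_moves --targets '[0.0082,0.0006,0,0,0,0.15,0,0.0055,0.0003,0,0,0,0.1,0]'

```text
clock: 15.98
ee_pos: [0.6487, -0.0738, 0.0738]
eef_rot: [-3.14, 0.007, 2.351]
ft_force: [2.4, -8.1, -2.3]
grip_width: -0.0002
```

```bash
python3 -c "
from h import *; from station import r; polar(r)"
```

```text
t 15.97 rad 0.0558 th 50.1 psi_th 406.6 z 0.0738 F [ 2.4 -8.1 -2.3] rxF -0.402 m -0.019
```

apply_moves --targets '[-0.004,0,0,0,0,0,0,0,0,-0.02,0,0,0,0,0,0,-0.024,0,0,0,0,-0.0082,0.0006,0,0,0,-0.151,0,-0.0082,0.0006,0,0,0,-0.151,0]'

```text
clock: 16.6
ee_pos: [0.6639, -0.083, 0.118]
eef_rot: [3.14, 0.002, 2.662]
ft_force: [0.4, -0.5, 0.4]
grip_width: -0.0001
```

apply_moves --targets '[-0.0082,0.0006,0,0,0,-0.151,0,-0.0082,0.0006,0,0,0,-0.151,0,-0.0082,0.0006,0,0,0,-0.151,0,-0.0082,0.0006,0,0,0,-0.151,0,-0.0082,0.0006,0,0,0,-0.151,0]'

```text
clock: 17.23
ee_pos: [0.7037, -0.0874, 0.1173]
eef_rot: [3.141, 0.001, -2.867]
ft_force: [0.3, 0.3, -0.1]
grip_width: 0.0002
```

apply_moves --targets '[-0.0082,0.0026,0,0,0,-0.151,0,-0.0085,0.0024,0,0,0,-0.18,0,0,0,0,0,0,0,0,0,0,0,0,0,0,0]'

```text
clock: 17.73
ee_pos: [0.7169, -0.0773, 0.1168]
eef_rot: [3.141, 0.0, -2.543]
ft_force: [0.4, 0.3, 0.1]
grip_width: 0.0
```

```bash
python3 c.py 127; python3 - <<'E'
from h import *; from station import r,eyes
t=eyes.snapshot("side"); cv2.imwrite("pics/s.png",cv2.resize(t["frame"][170:270,185:385,::-1],(800,400),interpolation=cv2.INTER_CUBIC))
E
```

```text
t 17.73 rad 0.0547 th 126.4 psi_th 126.1 z 0.1168 F [0.4 0.3 0.1] rxF -0.028 m -0.022
[-0.0005, 0.0002, 0.0448, 0, 0, -0.015, 0]
```

View pics/s.png

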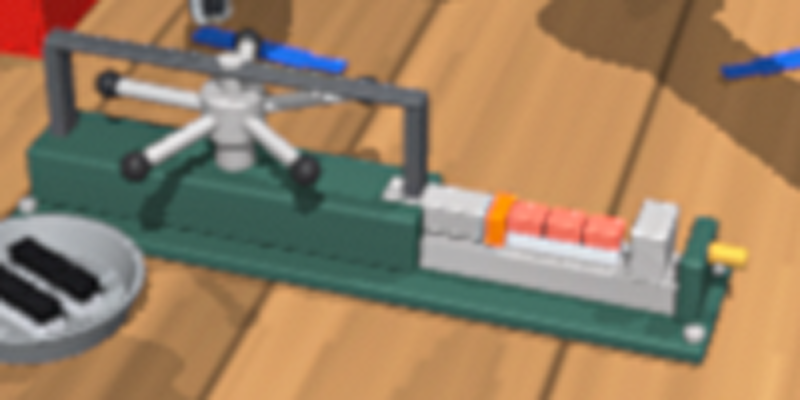

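The jaw at (500,220) pushes the pad. A gap of about 10 px, roughly 5 mm, is left to the anvil at (640,240), so not pinched yet. The next stroke goes slowly at the end.

apply_moves --targets '[-0.002,0,0,0,0,-0.03,0,0,0,0.02,0,0,0,0,0,0,0.0235,0,0,0,0,0,0,0,0,0,0,0]'

```text
clock: 18.27
ee_pos: [0.717, -0.0758, 0.0708]
eef_rot: [3.138, -0.003, -2.511]
ft_force: [-0.2, 0.3, 0.6]
grip_width: 0.0002
```

apply_moves --targets '[0.0044,0.0002,0,0,0,0.08,0,0.0044,0.0002,0,0,0,0.08,0,0.006,0.0003,0,0,0,0.11,0,0.0082,0.0006,0,0,0,0.15,0]'

```text
clock: 18.77
ee_pos: [0.7022, -0.0858, 0.0744]
eef_rot: [-3.139, 0.01, -2.936]
ft_force: [7.1, -0.7, -4.8]
grip_width: 0.0001
```

```bash
python3 -c "
from h import *; from station import r; polar(r)"
```

```text
t 18.77 rad 0.056 th 108.8 psi_th 103.6 z 0.0744 F [ 7.1 -0.7 -4.8] rxF -0.368 m 0.02
```

apply_moves --targets '[0.0055,0.0003,0,0,0,0.1,0,0.0055,0.0003,0,0,0,0.1,0]'

```text
clock: 19.02
ee_pos: [0.6911, -0.0879, 0.0745]
eef_rot: [-3.139, 0.01, -3.135]
ft_force: [6.1, -1.9, -4.6]
grip_width: 0.0002
```

```bash
python3 -c "
from h import *; from station import r; polar(r)"
```

```text
t 19.02 rad 0.056 th 97.2 psi_th 92.3 z 0.0745 F [ 6.1 -1.9 -4.6] rxF -0.332 m 0.01
```

apply_moves --targets '[0.0055,0.0003,0,0,0,0.1,0,0.0027,0.0001,0,0,0,0.05,0]'

```text
clock: 19.27
ee_pos: [0.6826, -0.088, 0.0747]
eef_rot: [-3.139, 0.01, 3.0]
ft_force: [5.6, -3.4, -4.1]
grip_width: 0.0
```

```bash
python3 -c "
from h import *; from station import r; polar(r)"
```

```text
t 19.27 rad 0.0559 th 88.5 psi_th 443.8 z 0.0747 F [ 5.6 -3.4 -4.1] rxF -0.323 m -0.001
```

apply_moves --targets '[0.0055,0.0003,0,0,0,0.1,0,0.0027,0.0001,0,0,0,0.05,0]'

```text
clock: 19.52
ee_pos: [0.6744, -0.0868, 0.0747]
eef_rot: [-3.14, 0.01, 2.85]
ft_force: [6.1, -4.9, -2.7]
grip_width: 0.0003
```

```bash
python3 -c "
from h import *; from station import r; polar(r)"
```

```text
t 19.52 rad 0.0558 th 80.0 psi_th 435.2 z 0.0747 F [ 6.1 -4.9 -2.7] rxF -0.39 m -0.018
```

apply_moves --targets '[0.0027,0.0001,0,0,0,0.05,0,0.0027,0.0001,0,0,0,0.05,0]'

```text
clock: 19.77
ee_pos: [0.6691, -0.0855, 0.0747]
eef_rot: [-3.14, 0.01, 2.751]
ft_force: [3.5, -6.2, -3.6]
grip_width: 0.0001
```

```bash
python3 -c "
from h import *; from station import r; polar(r)"
```

```text
t 19.77 rad 0.0559 th 74.5 psi_th 429.5 z 0.0747 F [ 3.5 -6.2 -3.6] rxF -0.288 m -0.046
```

apply_moves --targets '[0.0027,0.0001,0,0,0,0.05,0,0.0027,0.0001,0,0,0,0.05,0]'

```text
clock: 20.02
ee_pos: [0.6638, -0.0835, 0.0746]
eef_rot: [-3.14, 0.009, 2.651]
ft_force: [4.3, -7.5, -2.8]
grip_width: 0.0002
```

```bash
python3 -c "
from h import *; from station import r; polar(r)"
```

```text
t 20.02 rad 0.0559 th 68.6 psi_th 423.7 z 0.0746 F [ 4.3 -7.5 -2.8] rxF -0.384 m 0.038
```

apply_moves --targets '[0.0027,0.0001,0,0,0,0.05,0,0.0027,0.0001,0,0,0,0.05,0]'

```text
clock: 20.27
ee_pos: [0.6587, -0.081, 0.0746]
eef_rot: [-3.139, 0.009, 2.551]
ft_force: [3.1, -7.2, -2.7]
grip_width: 0.0
```

```bash
python3 -c "
from h import *; from station import r; polar(r)"
```

```text
t 20.27 rad 0.0558 th 62.7 psi_th 418.0 z 0.0746 F [ 3.1 -7.2 -2.7] rxF -0.349 m -0.04
```

apply_moves --targets '[0.0027,0.0001,0,0,0,0.05,0,0.0027,0.0001,0,0,0,0.05,0]'

```text
clock: 20.52
ee_pos: [0.6538, -0.0779, 0.0745]
eef_rot: [-3.139, 0.008, 2.451]
ft_force: [1.3, -8.6, -2.8]
grip_width: 0.0
```

```bash
python3 - <<'E'
from h import *; from station import r,eyes
polar(r); t=eyes.snapshot("side"); cv2.imwrite("pics/s2.png",cv2.resize(t["frame"][170:270,185:385,::-1],(800,400),interpolation=cv2.INTER_CUBIC))
E
```

```text
t 20.52 rad 0.0559 th 56.8 psi_th 412.3 z 0.0745 F [ 1.3 -8.6 -2.8] rxF -0.337 m -0.025
```

View pics/s2.png

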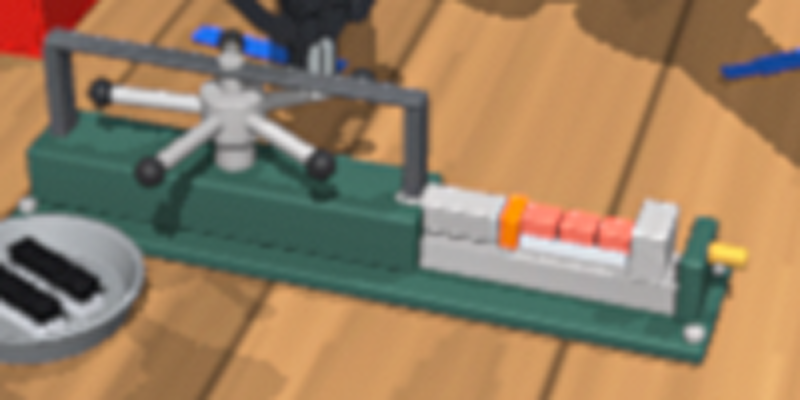

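The pad's right end at (632,235) just about touches the anvil; the torque is still near free. I'll finish this stroke and then regrip for the tightening.

apply_moves --targets '[0.0027,0.0001,0,0,0,0.05,0,0.0027,0.0001,0,0,0,0.05,0]'

```text
clock: 20.82
ee_pos: [0.6492, -0.0744, 0.0745]
eef_rot: [-3.139, 0.007, 2.351]
ft_force: [-0.1, -8.2, -0.6]
grip_width: 0.0004
```

```bash
python3 -c "
from h import *; from station import r; polar(r)"
```

```text
t 20.82 rad 0.0559 th 50.8 psi_th 406.6 z 0.0745 F [-0.1 -8.2 -0.6] rxF -0.298 m 0.017
```

apply_moves --targets '[0.0027,0.0001,0,0,0,0.05,0]'

```text
clock: 20.95
ee_pos: [0.647, -0.0724, 0.0744]
eef_rot: [-3.139, 0.007, 2.301]
ft_force: [-2.1, -9.1, -0.2]
grip_width: -0.0001
```

```bash
python3 -c "
from h import *; from station import r; polar(r)"
```

```text
t 20.95 rad 0.0559 th 47.9 psi_th 403.7 z 0.0744 F [-2.1 -9.1 -0.2] rxF -0.269 m -0.037
```

apply_moves --targets '[-0.004,-0.003,0,0,0,0,0,0,0,-0.02,0,0,0,0,0,0,-0.023,0,0,0,0,-0.0082,0.0006,0,0,0,-0.151,0,-0.0082,0.0006,0,0,0,-0.151,0]'

```text
clock: 21.58
ee_pos: [0.66, -0.0836, 0.1176]
eef_rot: [3.14, 0.002, 2.609]
ft_force: [0.0, -0.7, 0.3]
grip_width: -0.0001
```

apply_moves --targets '[-0.0082,0.0006,0,0,0,-0.151,0,-0.0082,0.0006,0,0,0,-0.151,0,-0.0082,0.0006,0,0,0,-0.151,0,-0.0082,0.0006,0,0,0,-0.151,0,-0.0082,0.0006,0,0,0,-0.151,0]'

```text
clock: 22.2
ee_pos: [0.6995, -0.09, 0.1169]
eef_rot: [3.141, 0.002, -2.919]
ft_force: [-0.5, 0.3, -0.1]
grip_width: -0.0
```

apply_moves --targets '[-0.0082,0.0026,0,0,0,-0.151,0,-0.0085,0.0024,0,0,0,-0.18,0,0,0,0,0,0,0,0,0,0,0,0,0,0,0]'

```text
clock: 22.7
ee_pos: [0.7132, -0.0806, 0.1163]
eef_rot: [-3.142, 0.0, -2.596]
ft_force: [-0.3, -0.6, -0.8]
grip_width: 0.0
```

```bash
python3 c.py 126
```

```text
t 22.7 rad 0.0556 th 121.3 psi_th 123.1 z 0.1163 F [-0.3 -0.6 -0.8] rxF 0.032 m -0.031
[-0.0045, 0.0011, 0.0443, 0, 0, -0.05, 0]
```

apply_moves --targets '[-0.0045,0.0011,0,0,0,-0.05,0,0,0,0.02,0,0,0,0,0,0,0.023,0,0,0,0,0,0,0,0,0,0,0]'

```text
clock: 23.2
ee_pos: [0.7147, -0.0772, 0.071]
eef_rot: [3.138, -0.003, -2.545]
ft_force: [-0.8, -0.4, 0.3]
grip_width: 0.0004
```

apply_moves --targets '[0.0033,0.0001,0,0,0,0.06,0,0.0033,0.0001,0,0,0,0.06,0,0.0027,0.0001,0,0,0,0.05,0]'

```text
clock: 23.58
ee_pos: [0.7125, -0.0814, 0.0745]
eef_rot: [-3.138, 0.009, -2.717]
ft_force: [7.6, 1.6, -5.0]
grip_width: 0.0002
```

```bash
python3 -c "
from h import *; from station import r; polar(r)"
```

```text
t 23.57 rad 0.056 th 120.3 psi_th 116.2 z 0.0745 F [ 7.6  1.6 -5. ] rxF -0.418 m -0.003
```

apply_moves --targets '[0.0027,0.0001,0,0,0,0.05,0]'

```text
clock: 23.7
ee_pos: [0.7103, -0.0826, 0.0745]
eef_rot: [-3.138, 0.01, -2.767]
ft_force: [7.2, 1.9, -5.4]
grip_width: 0.0
```

```bash
python3 -c "
from h import *; from station import r; polar(r)"
```

```text
t 23.7 rad 0.056 th 117.7 psi_th 113.3 z 0.0745 F [ 7.2  1.9 -5.4] rxF -0.407 m 0.011
```

apply_moves --targets '[0.0027,0.0001,0,0,0,0.05,0,0.0027,0.0001,0,0,0,0.05,0]'

```text
clock: 23.95
ee_pos: [0.7056, -0.0846, 0.0745]
eef_rot: [-3.138, 0.011, -2.867]
ft_force: [8.6, 0.3, -6.1]
grip_width: -0.0002
```

```bash
python3 -c "
from h import *; from station import r; polar(r)"
```

```text
t 23.95 rad 0.056 th 112.5 psi_th 107.6 z 0.0745 F [ 8.6  0.3 -6.1] rxF -0.456 m 0.056
```

apply_moves --targets '[0.0027,0.0001,0,0,0,0.05,0]'

```text
clock: 24.08
ee_pos: [0.7033, -0.0855, 0.0746]
eef_rot: [-3.138, 0.011, -2.917]
ft_force: [9.0, 0.4, -5.5]
grip_width: -0.0
```

```bash
python3 -c "
from h import *; from station import r; polar(r)"
```

```text
t 24.07 rad 0.0561 th 110.0 psi_th 104.8 z 0.0746 F [ 9.   0.4 -5.5] rxF -0.485 m 0.033
```

apply_moves --targets '[0.0027,0.0001,0,0,0,0.05,0]'

```text
clock: 24.2
ee_pos: [0.7008, -0.0862, 0.0746]
eef_rot: [-3.138, 0.012, -2.967]
ft_force: [9.8, -0.8, -5.3]
grip_width: -0.0
```

```bash
python3 -c "
from h import *; from station import r; polar(r)"
```

```text
t 24.2 rad 0.0561 th 107.4 psi_th 101.9 z 0.0746 F [ 9.8 -0.8 -5.3] rxF -0.519 m 0.045
```

apply_moves --targets '[0.0027,0.0001,0,0,0,0.05,0,0.0027,0.0001,0,0,0,0.05,0]'

```text
clock: 24.45
ee_pos: [0.6959, -0.0874, 0.0746]
eef_rot: [-3.139, 0.013, -3.067]
ft_force: [9.9, -1.0, -6.6]
grip_width: 0.0001
```

```bash
python3 -c "
from h import *; from station import r; polar(r)"
```

```text
t 24.45 rad 0.0561 th 102.2 psi_th 96.2 z 0.0746 F [ 9.9 -1.  -6.6] rxF -0.537 m 0.039
```

apply_moves --targets '[0.0027,0.0001,0,0,0,0.05,0]'

```text
clock: 24.58
ee_pos: [0.6934, -0.0879, 0.0746]
eef_rot: [-3.139, 0.013, -3.117]
ft_force: [10.6, -2.2, -7.7]
grip_width: -0.0001
```

```bash
python3 -c "
from h import *; from station import r; polar(r)"
```

```text
t 24.57 rad 0.0562 th 99.6 psi_th 93.3 z 0.0746 F [10.6 -2.2 -7.7] rxF -0.575 m 0.003
```

Torque is now about 0.55 N m, about 1.6 x free, so I'm stopping and backing off.

apply_moves --targets '[-0.006,0,0,0,0,0,0,0,0,-0.02,0,0,0,0,0,0,-0.035,0,0,0,0,0,0,-0.05,0,0,0,0,0,0,0,0,0,0,0]'

```text
clock: 25.2
ee_pos: [0.6962, -0.0868, 0.1845]
eef_rot: [-3.139, 0.011, -3.114]
ft_force: [0.2, -0.8, -0.0]
grip_width: -0.0001
```

```bash
python3 - <<'E'
from h import *; from station import r,eyes
polar(r); t=eyes.snapshot("side"); cv2.imwrite("pics/s3.png",cv2.resize(t["frame"][150:270,185:385,::-1],(800,480),interpolation=cv2.INTER_CUBIC))
i=t; h=cv2.cvtColor(i["frame"],cv2.COLOR_RGB2HSV)
m=(((h[...,0]<8)|(h[...,0]>174))&(h[...,1]>90)&(h[...,1]<190)&(h[...,2]>120)).astype(np.uint8)
k,l,st,ce=cv2.connectedComponentsWithStats(cv2.morphologyEx(m,cv2.MORPH_CLOSE,np.ones((3,3))))
for j in range(1,k):
    if st[j,4]>60: print(ce[j].round(1),toz(i,ce[j],.045).round(4))
print("vise x .09:",vw(.09,0),".095",vw(.095,0))
E
```

```text
t 25.2 rad 0.0556 th 102.6 psi_th 93.5 z 0.1845 F [ 0.2 -0.8 -0. ] rxF -0.003 m 0.009
[173.9 144.8] [ 1.0118 -0.3217  0.045 ]
[329.3 226.5] [ 0.4784 -0.0252  0.045 ]
[280.6 286.4] [0.5254 0.2015 0.045 ]
[332.8 293. ] [0.4262 0.1919 0.045 ]
vise x .09: (np.float64(0.4859477984165569), np.float64(-0.025667180487718114)) .095 (np.float64(0.48095045388414337), np.float64(-0.02550424607036912))
```

View pics/s3.png

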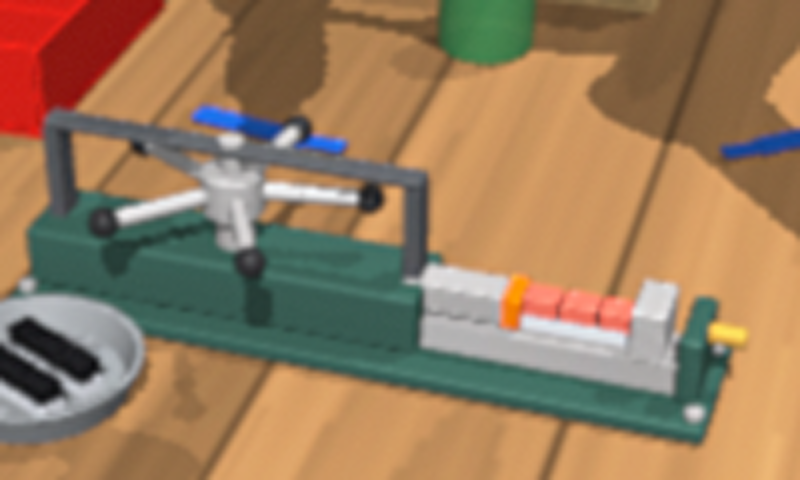

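The pad at (577,305) sits tight between the orange jaw and the anvil, rubber up, at about vise x = 0.097 m on the centre line. The robot is clear, so I'm handing in.

```bash
python3 -c "
from station import r; print(r.job_done(), r.sense()['clock'])"
```

```text
the job is handed in; nothing more can be done
the job is handed in; nothing more can be done
```

The job is handed in, at about 25 s of the 72 s allowed; no verdict was reported. The leftmost pink pad is clamped on the vise bed, rubber up, lengthwise between the jaw and the anvil.

- **Turning:** I turned the star handle clockwise in five strokes from the vise's +y side, to about 4.8 rad. I stopped when the wrist torque had risen from about 0.35 N m (free) to about 0.55 N m. That corresponds to about 28 N of clamping, inside the 12–45 N band.
- **Last picture:** the pad is held end to end with no gap, on the vise's centre line at about x = 0.097 m. The arm is lifted clear, at 0.18 m, with no contact force on it.
- **Torque uncertainty:** single readings scattered by about ±0.04 N m, and the last two were 0.50 and 0.57. The clamping force is therefore uncertain by several newtons.
- **Side force:** the fourth stroke ended with about 8 N of sideways force on the fingers, possibly from brushing the strap. I backed off, and the last stroke began 3 mm further out.
- **Other things:** the arm's path kept clear of them. I re-measured only the two other pink pads, which had not moved.

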